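Close the shielded sample pot with its hook lifter

ROBOT

A 7-joint arm with a two-finger parallel gripper is mounted at the origin on a cart in front of the work surface, level with it; the furniture and walls round the work are solid. World frame = base frame: x ahead of the robot, y to its left, z up, the work surface at z = 0. Lengths are in m, angles in degrees, forces in N, time in s.
With the tool pointing down it reaches from about 0.35 to 0.775 m from the base axis. Payload 3.1 kg.
Tool frame: the origin (TCP) lies on the centre line of the jaws, within the pads' length; the fingertips stand 17 mm ahead of it and the grasp point (between the pads) lies 2 mm behind it (robot.tip_reach is the distance from the TCP to the fingertips, in m); z points along the fingers, y is the line along which they close (so a half turn about z gives the same grasp; the last joint's range is limited). The gripper opens to 85 mm and grips with 20 to 120 N. Pads are 22 mm wide; open, the fingers measure 114 mm over their backs; the gripper's body (76 mm by 85 mm) begins 54 mm behind the grasp point. The pads swing forward as they close: fully open they stand 13 mm farther back than shut.
Start: joints at [-76.702, 17.813, 0.802, 86.603, -0.252, 75.585, -1.558], TCP at [0.149, 0.53, 0.248] pointing down, gripper open.
Joint ranges: [-154.91, 154.91], [-16.99, 109.72], [-72.82, 74.43], [7.12, 147.25], [-82.49, 262.49], [11.32, 116.49], [-174.64, 174.64]. Speed limits (degrees/s): [159.86, 159.86, 180, 180, 180, 180, 180].

INTERFACE

Orientations are given as [roll, pitch, yaw] about the fixed x, y, z axes, in that order (R = Rz(yaw) Ry(pitch) Rx(roll)).
In Python, from station import robot, fingers, vision, workorder, recognise gives the robot as it stands. Calls block until the motion is done:
- robot.move_to(position, orientation): joint-space move of the TCP to a pose.
- robot.line_to(position, orientation=None, velocity=0.15, f_stop=None): straight line of the TCP; orientation=None keeps the orientation; velocity is the mean speed in m/s. With f_stop (N) it stops when the force on the tool has changed by that much, and returns True; else False.
- robot.move_j(angles): joint-space move.
- fingers.gripper_to(opening, force=None): opening from 0.0 (shut) to 1.0 (fully open); force is the grip in N (None keeps the last); returns when the fingers have stopped.
- robot.pause(seconds).
- robot.inverse_kinematics(position, orientation): joint angles nearest the present ones, or None.
- vision.grab_frame(name): name is "side" or "top"; returns the picture (400x640x3 uint8, red, green, blue); there is no depth.
- vision.calibration(name): a dict with "mtx" (3x3 intrinsics, pixels), "extrinsics" (4x4, takes a point from world to camera coordinates). Camera axes: x right, y up, looking along -z (the intrinsics and any distortion apply to the point x, -y, -z); pixel columns grow to the right and rows downward; lengths in m; the calibration is good to about 2 mm. A picture is of the moment at which its call begins. calibration takes no time and is no camera call.
A pose or a line that the arm cannot do raises robot.PlanningError and nothing moves.
- workorder.close_job(): hands the job in; it is judged then, once.
Trained networks look in the newest picture that a camera, given by its name, has taken for a name from the list of things; names that differ only in an ending like _2 or _b are one class to them, and where a whole thing is asked for, a point or a joint stands for the part that bears it (a point fixed in the world has none). Each returns a list of dicts, best first, with "p" (0 to 1); they miss things now and then, are a little off and sometimes report something else, mostly with a low value. They report only what shows in the picture. A call takes as long as a camera call. They do not tell look-alikes from the thing itself.
- recognise(label, camera): "rect" ([centre column, centre row, width, height] in pixels, round what is visible of it).
Readings, each from a call of its own:
- robot.current_time_s(): time.
- robot.current_joint_positions(): joint angles.
- robot.current_dq(): joint speeds.
- robot.current_joint_torque(): joint torques, N m.
- robot.current_tool_pos(): TCP position.
- robot.current_eef_rot(): TCP orientation.
- robot.current_contact_force(): force on the tool from outside, world axes, zero at the start.
- robot.current_torque(): the same for the moment, N m.
- robot.current_finger_gap(): opening from 0.0 (shut) to 1.0 (fully open).
- robot.current_gripper_force(): force on a finger pad.
Only numpy, scipy, OpenCV 4.12 (cv2) and the standard library are available. Lean on these libraries where they do the work, as an engineer would, in place of code of your own. Each camera call takes 0.05 s, during which the arm holds its last target. There are 200 camera calls.

TASK

Close the shielded sample pot with its lid, which may only be lifted by its eye bolt: take the hook lifter from its stand, push its sprung gate gently against the top bar of the eye until the bar is past the hook's nose, then draw the hook up so that the gate snaps shut over the bar. Carry the lid across, lower it gently fully home on the pot and let go of the lifter, leaving it clipped on. The eye bolt stands at a different height each time; never touch the lid yourself, do not tip it on its rest, and leave everything else alone.

Things in the scene. Friction and masses are not known exactly. Their poses are not given: they have to be found in the camera images.
- lifter_grip (a point): centre of the hook lifter's black hand grip, a rounded block 20 x 26 x 44 mm along its x, y, z: hold it here. The lifter (0.17 kg, 120 mm tall) hangs upright (z up) in its stand: under the grip a round collar 26 mm wide rests on two prongs and the hook hangs below them, through the slot. It lifts straight up; raise it 80 mm to clear the prongs. x points out of the hook's mouth
- lifter_bowl (a point): centre of curvature of the hook's bowl, 83 mm straight below lifter_grip, same axes. The hook lies in the x-z plane, 7 mm round steel: bowl's inner radius 8.5 mm, underside at z = -15.5 mm; back of its inside at x = -8.5 mm; the squared nose spans x = 8.5 to 15.5 mm, its flat top is at z = 6.5 mm. Above z = 33 mm the mouth ends
- gate (a joint): angle of the hook's sprung gate, a brass rod 4.4 mm thick on a pin at x = 6, z = 34 mm from lifter_bowl, reaching down inside the nose to z = 1 mm: 0 = shut, swings inward only, stop at 0.41 rad. A bar pushing it in over the nose feels about 0.8 N at first and 2.2 N fully open; above about 4 N the lid starts to tip on its rest
- lifter: the hook lifter; origin and axes as lifter_bowl. The bar must come in over the nose, its middle 9.5 to 12.5 mm above the bowl's centre, and get to x = 5.5 mm or less to be past the nose; at about x = 2 mm the gate is at its stop and the push turns hard. The gate shuts only once the bar has then sunk into the bowl (middle at about z = -5 mm)
- lid: the pot's lid: grey disc 90 mm in diameter, 20 mm thick, with a yellow band, 0.76 to 0.83 kg; origin at the centre of the disc's underside, z up. A tapered spigot 46 mm in diameter goes 10 mm down from it, and an eye bolt with a lock nut stands on top. It starts on a rubber rest ring 14 mm high that holds the spigot with 1.5 mm of play all round
- lid_eye (a point): point of the lid, 69 mm straight above its origin, axes as the lid: the eye's top bar (6 mm round steel) is near it, but the eye bolt is screwed in to a varying depth, so the middle of the bar is anywhere from 10 mm below to 10 mm above this point. The ring stands upright in the lid's y-z plane; its hole, 25 mm in diameter, looks along x and -x (either side serves)
- pot: the shielded pot: thick-walled grey cylinder with a yellow band, 90 mm in diameter (foot 96 mm) and 85 mm high, fixed to the bench; origin under its centre. Its bore is 52 mm wide
- pot_mouth (a point): the centre of the pot's mouth, at the height of its rim, 85 mm up. The lid is home when its disc lies on the rim
- stand: the lifter's stand, fixed: base plate 100 x 84 mm, two prongs with their tops 90 mm up, open towards its -x; origin under the point where the lifter hangs
- rest: the fixed black rubber rest ring on which the lid starts, 92 mm in diameter and 14 mm high
- vial_b: small amber vial with a black cap, 28 mm wide and 53 mm tall, standing inside the pot (bore floor 20 mm up); leave it
- beaker: clear beaker, 56 mm wide, 68 mm tall; bystander
- vial_c: clear vial with white cap, 28 x 46 mm; bystander
- vial_e: clear vial with white cap, 28 x 51 mm; bystander
- forceps: steel forceps lying on the bench near its front edge, 112 mm long; bystander
Mind the look-alikes: they are no part of the job. Leave any turquoise look-alike of the pot alone.

How it is judged (in metres and radians):
On the way, in this order (a step that is already met when the one before it is completed fails the run):
1. the bar of the eye has pushed the lifter's gate open far enough to be past the nose, while the lid still lies flat on its rest (value of joint gate above 0.24 rad and distance between lid_eye and lifter_bowl below 0.032 m and distance between lid and rest below 0.016 m), for 0.05 s.
2. the gate has snapped shut over the bar, which lies in the bowl, and the lid hangs from the hook clear of its rest (value of joint gate below 0.05 rad and x of lid_eye in the frame of lifter_bowl between -0.008 and 0.008 m and z of lid_eye in the frame of lifter_bowl between -0.02 and 0.008 m and height (world z) of lid above 0.035 m), for 0.2 s.
At the end, for the whole second after the job is handed in: The lid lies flat on the pot's rim with its spigot in the bore (within 5 mm of centre, 2 mm of height, 3 degrees of level), the lifter is still clipped through the eye with its gate shut, released, and everything is at rest (horizontal distance between lid and pot_mouth below 0.005 m and z of lid in the frame of pot_mouth between -0.002 and 0.002 m and angle between lid's own z axis and vertical below 0.05 rad and value of joint gate below 0.05 rad and distance between lid_eye and lifter_bowl below 0.06 m and linear speed of lid below 0.02 m/s and linear speed of lifter below 0.03 m/s); the robot touches nothing.
It fails at once if the robot touches the lid or its eye (contact force between any of the fingers, the arm and lid above 0.5 N).
It fails at once if the hook is forced against the lid or its eye with more than 20 N while the lid is on its rest (contact force between lifter and lid above 20 N and distance between lid and rest below 0.02 m).
It fails at once if the lid is tipped by more than 7 degrees on its rest, or by more than 20 degrees anywhere ((angle between lid's own z axis and vertical above 0.12 rad and distance between lid and rest below 0.02 m) or angle between lid's own z axis and vertical above 0.35 rad).
It fails at once if the lid is dropped onto the pot (faster than 0.35 m/s over it) (horizontal distance between lid and pot_mouth below 0.02 m and linear speed of lid above 0.35 m/s).
It fails at once if a bystander is moved by more than 15 mm, or the vial in the pot is knocked over or taken out (distance of any of beaker, vial_c, vial_e, forceps from where it was at the start of the episode above 0.015 m or angle between vial_b's own z axis and vertical above 0.4 rad or distance of vial_b from where it was at the start of the episode above 0.025 m).
It also fails if it takes over 61 s, if anything falls off the work surface, if the arm or the gripper's body presses on something with over 40 N, if the wrist force passes 120 N, or if a joint passes its speed limit or range.

## Working session

There is one attempt and no reset: what is moved stays moved. The work goes in short steps, each a Python script; the robot and the scene stay as the last script left them, time stands still between calls to the robot, and variables do not carry over. Pictures are saved under pics/ and viewed, at most 10 in all, crops included, and the job is handed in when it is done.

```bash
mkdir -p pics
python3 - <<'E'
from station import robot, fingers, vision, workorder, recognise
import cv2,numpy as np
np.set_printoptions(precision=4,suppress=True)
for n in("side","top"):
    im=vision.grab_frame(n); cv2.imwrite(f"pics/{n}0.png",im[:,:,::-1])
    c=vision.calibration(n); print(n,c)
    for l in("lifter_grip","lifter","lid","lid_eye","pot","stand","rest","gate"):
        try: print(l,[(np.round(d["rect"],1).tolist(),round(d["p"],2)) for d in recognise(l,n)][:3])
        except Exception as e: print(l,e)
print(robot.current_time_s(),robot.current_eef_rot())
E
```

```text
side {'mtx': array([[400.6509,   0.    , 314.3575],
       [  0.    , 400.6509, 201.3753],
       [  0.    ,   0.    ,   1.    ]]), 'extrinsics': array([[ 0.8947, -0.4466,  0.0101, -0.3282],
       [ 0.158 ,  0.3375,  0.928 , -0.2503],
       [-0.4178, -0.8286,  0.3726, -0.9456],
       [ 0.    ,  0.    ,  0.    ,  1.    ]])}
lifter_grip [([391.8, 273.8, 17.9, 50.7], 0.69), ([304.9, 224.3, 28.0, 34.2], 0.17)]
lifter [([392.6, 271.3, 13.6, 41.6], 0.55), ([305.5, 261.8, 12.7, 10.4], 0.5)]
lid [([341.5, 259.7, 30.3, 29.4], 0.9), ([393.1, 285.3, 45.3, 48.6], 0.37)]
lid_eye [([346.1, 258.6, 34.1, 27.5], 0.77), ([344.2, 216.9, 5.6, 17.8], 0.25)]
pot [([254.6, 178.7, 23.8, 27.5], 0.95), ([307.1, 223.0, 28.3, 33.4], 0.59)]
stand [([393.7, 286.1, 47.0, 47.5], 0.73)]
rest [([345.9, 273.7, 26.0, 6.2], 0.65)]
gate []
top {'mtx': array([[375.3547,   0.    , 319.2101],
       [  0.    , 375.3547, 199.9016],
       [  0.    ,   0.    ,   1.    ]]), 'extrinsics': array([[-0.0279, -0.9996,  0.0024,  0.2508],
       [ 0.9966, -0.0276,  0.0775, -0.4904],
       [-0.0774,  0.0046,  0.997 , -1.5508],
       [ 0.    ,  0.    ,  0.    ,  1.    ]])}
lifter_grip [([351.8, 173.1, 16.3, 15.1], 0.68), ([428.9, 197.3, 5.5, 14.6], 0.64), ([313.8, 173.3, 11.7, 9.3], 0.46)]
lifter [([321.0, 211.1, 25.7, 22.3], 0.74), ([429.2, 199.2, 8.6, 5.3], 0.54)]
lid [([379.1, 208.5, 20.4, 20.6], 0.58)]
lid_eye [([381.6, 206.4, 20.1, 21.4], 0.63)]
pot [([320.1, 211.8, 20.9, 24.0], 0.92), ([205.8, 218.4, 28.5, 25.3], 0.61)]
stand [([424.2, 199.1, 24.5, 25.2], 0.9)]
rest []
gate []
0.9 [-179.9991    0.0009  164.3144]
```

Run:
```python
import cv2
s=cv2.imread("pics/side0.png");t=cv2.imread("pics/top0.png")
cv2.imwrite("pics/a.png",cv2.resize(s[200:320,280:430],(750,600),interpolation=cv2.INTER_CUBIC))
cv2.imwrite("pics/b.png",cv2.resize(t[160:250,300:460],(800,450),interpolation=cv2.INTER_CUBIC))
cv2.imwrite("pics/c.png",s)
```

```text
(no output)
```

View pics/a.png

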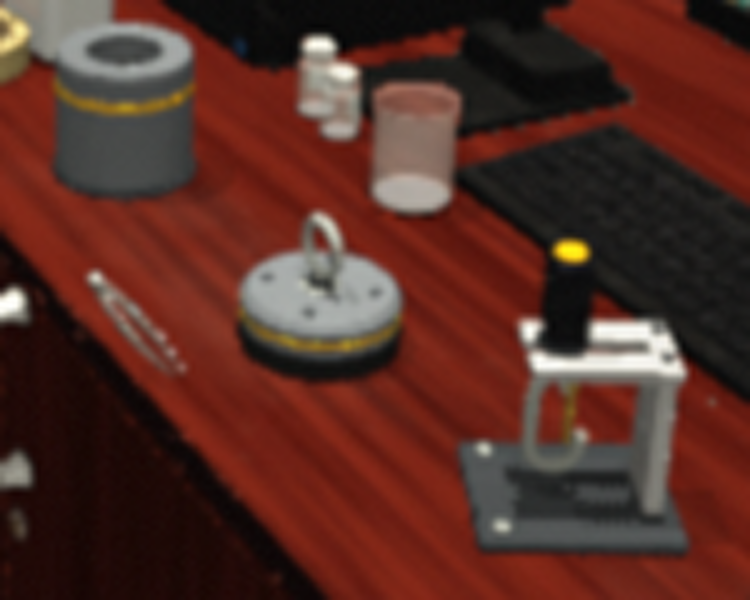

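View pics/b.png

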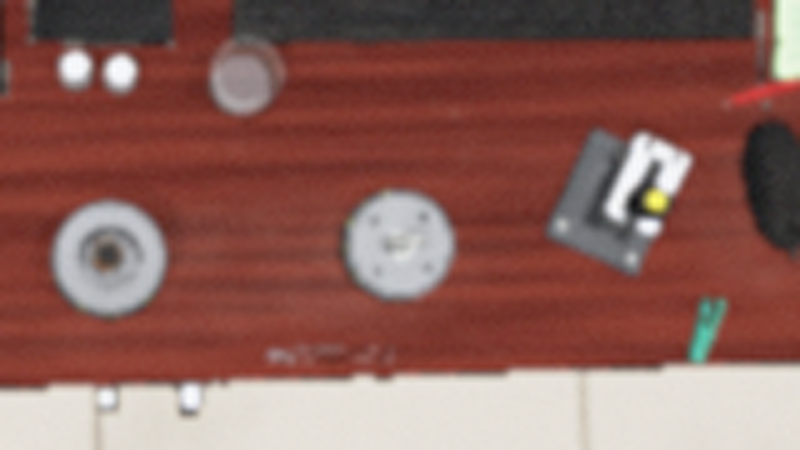

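View pics/c.png

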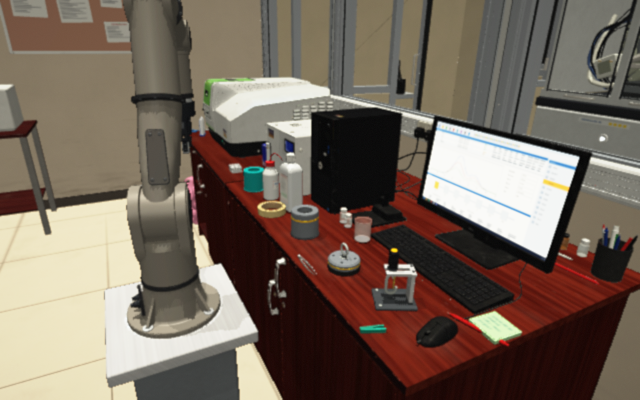

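```bash
cat > h.py <<'E'
import cv2,numpy as np
from scipy.optimize import least_squares
from station import robot, fingers, vision, workorder, recognise
np.set_printoptions(precision=4,suppress=True)
C={n:vision.calibration(n) for n in("side","top")}
def proj(n,P):
    c=C[n]; P=np.atleast_2d(P); p=P@c["extrinsics"][:3,:3].T+c["extrinsics"][:3,3]; p=p*[1,-1,-1]
    q=p@c["mtx"].T; return q[:,:2]/q[:,2:]
def on_plane(n,uv,z):
    return least_squares(lambda xy:proj(n,[xy[0],xy[1],z])[0]-uv,[.5,0]).x
def tri(us,ut):
    r=least_squares(lambda p:np.r_[proj("side",p)[0]-us,proj("top",p)[0]-ut],[.5,0,.05]); return r.x,r.fun
def avg(n,k=5): return np.mean([vision.grab_frame(n).astype(float) for _ in range(k)],0)
E
python3 - <<'E'
from h import *
s=avg("side");t=avg("top"); np.save("s.npy",s);np.save("t.npy",t)
def z(im,c0,r0,w,h): # pixel zoom: (col-c0+.5)*k-.5
    return cv2.resize(im[r0:r0+h,c0:c0+w,::-1].astype(np.uint8),(400,300),interpolation=cv2.INTER_CUBIC)
A=np.vstack([np.hstack([z(t,364,196,32,24),z(s,324,238,40,30)]),np.hstack([z(t,406,183,36,27),z(s,368,246,60,45)])])
cv2.imwrite("pics/d.png",A)
tri_=lambda a,b:print(*tri(a,b))
tri_((394,250.4),(431,200))   # cap
print("pot top",on_plane("top",(321,211.2),.085),"side",on_plane("side",(304.5,209.8),.085))
print("lid top",on_plane("top",(379.8,208.8),.034))
print("base",[on_plane("top",(300+a/5,160+b/5),.006) for a,b in((595,130),(550,235),(638,272))])
print(robot.current_time_s(),robot.current_contact_force())
E
```

```text
[ 0.4754 -0.1945  0.1366] [ 0.0474 -0.0074 -0.0409  0.0688]
pot top [0.4465 0.2315] side [0.4411 0.2214]
lid top [ 0.4521 -0.0122]
base [array([ 0.5454, -0.1866]), array([ 0.4576, -0.1444]), array([ 0.4244, -0.2169])]
1.4 [ 0.3378 -0.7573 -0.0785]
```

View pics/d.png

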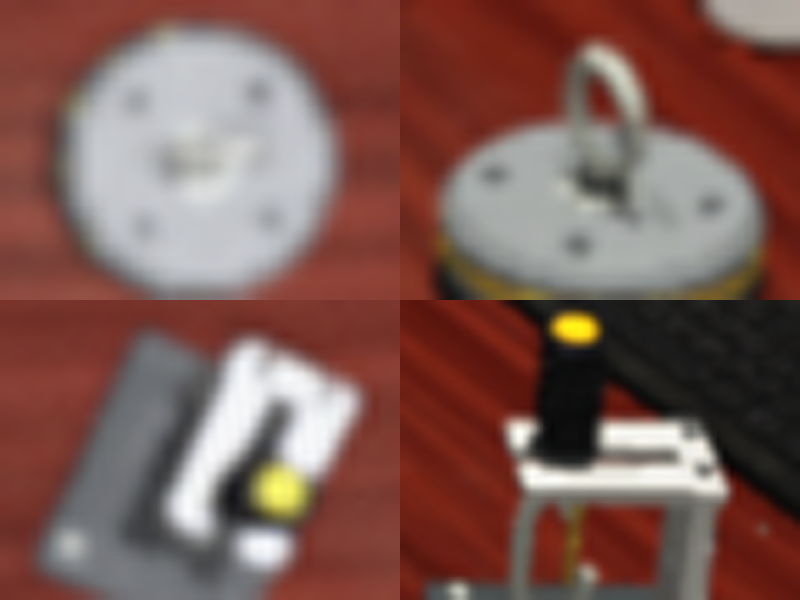

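```bash
cat >> h.py <<'E'
K=8
def alpha(im):   # 1 = grey/white object, 0 = red wood
    r,g=im[...,0],im[...,1]; return np.clip(1-((r-g)/(r+g+1)-.05)/.33,0,1)
def disc(x,y,z,r,n=90):
    a=np.linspace(0,2*np.pi,n,endpoint=False); return np.c_[x+r*np.cos(a),y+r*np.sin(a),0*a+z]
def ras(n,polys,win,thick=None):
    c0,r0,w,h=win; m=np.zeros((h*K,w*K),np.uint8)
    for P in polys:
        q=(proj(n,P)-[c0,r0]+.5)*K-.5
        if thick is None: cv2.fillConvexPoly(m,np.round(cv2.convexHull(q.astype(np.float32))*16).astype(int),255,shift=4)
        else: cv2.polylines(m,[np.round(q*16).astype(int)],True,255,int(round(thick*K)),shift=4)
    m=cv2.resize(m,(w,h),interpolation=cv2.INTER_AREA)/255.
    return cv2.GaussianBlur(m,(0,0),.5)
def ring(x,y,zbar,yaw,R=.0155):
    a=np.linspace(0,2*np.pi,60,endpoint=False); c,s=np.cos(yaw),np.sin(yaw)
    return np.c_[x-s*R*np.cos(a),y+c*R*np.cos(a),zbar-R+R*np.sin(a)]
E
python3 - <<'E'
from h import *
from scipy.optimize import minimize
s,t=np.load("s.npy"),np.load("t.npy"); I={"side":alpha(s),"top":alpha(t)}
def crop(n,w): return I[n][w[1]:w[1]+w[3],w[0]:w[0]+w[2]]
def fit(f,x0,d):
    x0=np.array(x0); S=np.vstack([x0]+[x0+np.eye(len(x0))[i]*d[i] for i in range(len(x0))])
    r=minimize(f,x0,method="Nelder-Mead",options=dict(initial_simplex=S,xatol=1e-5,fatol=1e-6)); return r.x,r.fun
W=(360,192,40,34)
lid=lambda p:[np.vstack([disc(*p,.0,.046),disc(*p,.014,.046),disc(*p,.033,.045)])]
print("lid top",fit(lambda p:((ras("top",lid(p),W)-crop("top",W))**2).mean(),[.452,-.012],[.004,.004]))
W2=(318,252,54,30)
print("lid side",fit(lambda p:((ras("side",lid(p),W2)-crop("side",W2))**2).mean(),[.452,-.012],[.004,.004]))
W3=(306,194,32,34)
pot=lambda p:[np.vstack([disc(*p,.0,.048),disc(*p,.085,.045)])]
print("pot top",fit(lambda p:((ras("top",pot(p),W3)-crop("top",W3))**2).mean(),[.446,.231],[.004,.004]))
W4=(286,200,38,44)
print("pot side",fit(lambda p:((ras("side",pot(p),W4)-crop("side",W4))**2).mean(),[.446,.231],[.004,.004]))
# ring in side view, above disc
W5=(336,236,16,13)
for y0 in(-.9,-.4,0,.1,.4,.9):
  def f(p):
    return ((ras("side",[ring(p[0],p[1],p[2],p[3])],W5,.006*400.65/1.19)-crop("side",W5))**2).mean()
  # lid centre along the view unobservable: fix x
  x,fv=fit(lambda q:f([.452,q[0],q[1],q[2]]),[-.012,.083,y0],[.004,.004,.2]); print("ring",y0,x,fv)
H=[on_plane("top",(364+(a+.5)/12.5-.5,196+(b+.5)/12.5-.5),.034) for a,b in((135,100),(258,93),(145,228),(270,217))]
for i,j in((0,1),(2,3),(2,0),(3,1)): d=H[j]-H[i]; print("hole edge",np.degrees(np.arctan2(d[1],d[0])))
print("holes mean",np.mean(H,0),np.linalg.norm(H[0]-H[3]),np.linalg.norm(H[1]-H[2]))
for n in C: E=C[n]["extrinsics"]; print(n,-E[:3,:3].T@E[:3,3])
# yellow cap
for n,im,w in(("side",s,(380,240,30,20)),("top",t,(420,190,22,20))):
    c=im[w[1]:w[1]+w[3],w[0]:w[0]+w[2]]; m=np.clip((c[...,1]-c[...,2])/150,0,1); m[m<.3]=0
    yy,xx=np.mgrid[:w[3],:w[2]]; print(n,w[0]+(m*xx).sum()/m.sum(),w[1]+(m*yy).sum()/m.sum(),m.sum())
E
```

```text
lid top (array([ 0.4541, -0.0124]), np.float64(0.013067260931189808))
lid side (array([ 0.4532, -0.0092]), np.float64(0.011302983479358089))
pot top (array([0.4482, 0.2297]), np.float64(0.00973423922903651))
pot side (array([0.4448, 0.2312]), np.float64(0.10475251551827221))
ring -0.9 [-0.0059  0.0699 -1.0923] 0.024668222035312302
ring -0.4 [-0.0113  0.0721  0.0276] 0.015266010662531155
ring 0 [-0.0112  0.0723  0.0268] 0.015470170068284375
ring 0.1 [-0.0113  0.0724  0.0152] 0.015395836784649019
ring 0.4 [-0.0114  0.0723  0.0164] 0.0153052365635982
ring 0.9 [-0.0038  0.0938 -0.5484] 0.14954584428055132
hole edge -88.32568335736308
hole edge -86.5679378030217
hole edge 2.213163080484368
hole edge 3.1575612689387764
holes mean [ 0.4542 -0.0119] 0.05877534926202597 0.05865472568088859
side [-0.0619 -0.8456  0.5878]
top [0.3756 0.2443 1.5835]
side 393.8626685212925 249.812005135887 24.922666666666665
top 430.8379928315412 199.8100358422939 13.02
```

Run:
```python
from h import *
p,r=tri((393.86,249.81),(430.84,199.81)); print(p,r)
x,y=p[:2]; yaw=-25.2+90; O=[180,0,yaw]
fingers.gripper_to(.65,60)
robot.move_to([x,y,.22],O)
print(robot.current_joint_positions(),robot.current_time_s(),robot.current_contact_force())
robot.line_to([x,y,.117],velocity=.1)
fingers.gripper_to(0,60); robot.pause(.2)
print("gap",robot.current_finger_gap(),robot.current_gripper_force(),robot.current_contact_force(),robot.current_tool_pos())
robot.line_to([x,y,.205],velocity=.1); robot.pause(.2)
print(robot.current_finger_gap(),robot.current_contact_force(),robot.current_tool_pos(),robot.current_time_s())
s=vision.grab_frame("side"); cv2.imwrite("pics/e.png",cv2.resize(s[150:330,290:500,::-1],(700,600),interpolation=cv2.INTER_CUBIC))
```

```text
[ 0.4758 -0.1935  0.1376] [ 0.0952 -0.015  -0.0821  0.1381]
[-22.7792  20.7499  56.363   96.3873 -18.0312  72.6242  12.2961] 4.6083 [-0.5279  0.272   0.1615]
gap 0.22850457914688185 58.9067816734314 [0.2929 0.6052 4.9884] [ 0.4762 -0.1936  0.1175]
0.22792338506403034 [ 0.3102  0.3474 -1.8574] [ 0.4754 -0.1933  0.2044] 7.6333
```

View pics/e.png

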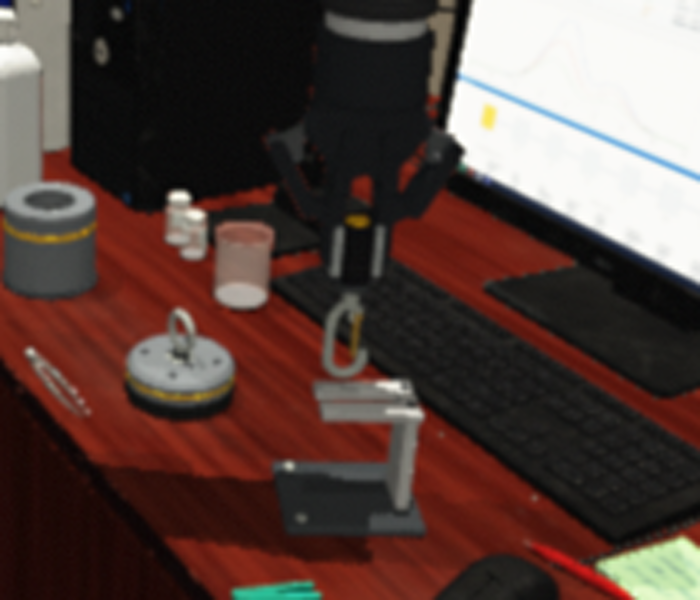

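Run:
```python
from h import *
L=np.array([.4538,-.0115]); psi=np.radians(2.6)
robot.move_to([*L,.196],[180,0,92.6]); robot.pause(.3)
F=np.array([robot.current_contact_force() for _ in range(20)]); print(F.mean(0),F.std(0),robot.current_tool_pos(),robot.current_joint_positions())
hit=robot.line_to([*L,.160],velocity=.012,f_stop=1.5)
print(hit,robot.current_tool_pos(),robot.current_contact_force(),robot.current_time_s())
if hit: robot.pause(.1); print(robot.current_tool_pos(),robot.current_contact_force())
p=robot.current_tool_pos(); robot.line_to([*L,.196],velocity=.06)
print(robot.current_time_s())
```

```text
[ 0.5402  0.5753 -1.4793] [0. 0. 0.] [ 0.454  -0.0129  0.1961] [-45.228   11.7037  51.9995 106.9716 -10.0359  66.0669  12.7197]
True [ 0.4539 -0.0114  0.1746] [0.1708 0.152  3.5966] 10.4833
[ 0.4538 -0.0114  0.1746] [0.7867 0.5494 4.6374]
11.1083
```

Run:
```python
from h import *
L=np.array([.4538,-.0115]); psi=np.radians(2.6); ey=np.array([-np.sin(psi),np.cos(psi)])
at=lambda d,z:[*(L+d*ey),z]
for sgn in(1,-1):
    robot.line_to(at(sgn*.031,.190),velocity=.12)
    robot.line_to(at(sgn*.031,.1526),velocity=.08); robot.pause(.2)
    f0=np.array(robot.current_contact_force())
    hit=robot.line_to(at(sgn*.014,.1526),velocity=.007,f_stop=1.0)
    p=np.array(robot.current_tool_pos()); f=np.array(robot.current_contact_force())-f0
    robot.line_to(at(sgn*.031,.1526),velocity=.08)
    robot.line_to(at(sgn*.031,.190),velocity=.12)
    print(sgn,hit,p,(p[:2]-L)@ey*1e3,f,robot.current_time_s())
```

```text
1 True [0.4521 0.01   0.152 ] 21.590248212352808 [ 0.2361 -2.015  -0.4299] 14.4833
-1 True [ 0.4542 -0.0332  0.152 ] -21.72530574210081 [0.6838 0.2614 1.0596] 18.1
```

Run:
```python
from h import *
L=np.array([.4538,-.0115]); psi=np.radians(2.6); ex=np.array([np.cos(psi),np.sin(psi)]); ey=np.array([-ex[1],ex[0]])
at=lambda d,z:[*(L+d*ex),z]
robot.line_to(at(-.048,.190),velocity=.12)
zc=.1451
robot.line_to(at(-.048,zc),velocity=.08); robot.pause(.3)
p=np.array(robot.current_tool_pos()); print(p); zc+=.1451-p[2]
f0=np.array(robot.current_contact_force())
robot.line_to(at(-.024,zc),velocity=.04); robot.pause(.2)
def rep(h):
    robot.pause(.15); p=np.array(robot.current_tool_pos()); f=np.array(robot.current_contact_force())-f0
    print(h,(p[:2]-L)@ex*1e3,(p[:2]-L)@ey*1e3,p[2],f,robot.current_time_s())
rep(0)
for d in(-.013,-.009,-.006):
    h=robot.line_to(at(d,zc),velocity=.008,f_stop=2.5); rep(h)
    if h: break
s=vision.grab_frame("side"); cv2.imwrite("pics/f.png",cv2.resize(s[190:290,290:420,::-1],(780,600),interpolation=cv2.INTER_CUBIC))
```

```text
[ 0.4062 -0.0136  0.1455]
0 -24.11022290590514 0.06284124133947017 0.14478088681702475 [ 0.0402 -1.2165  0.7252] 20.8333
False -13.01737677699061 0.015816884019671035 0.144748695453443 [ 0.0409 -0.5655 -0.0646] 22.5083
False -9.24208542070207 0.002014693880636655 0.14463939375365925 [-0.7582 -1.5695 -0.7881] 23.3083
False -6.217265631022632 0.0337240644611633 0.14462377310867813 [-1.5568 -1.3255 -1.1827] 23.9833
```

View pics/f.png

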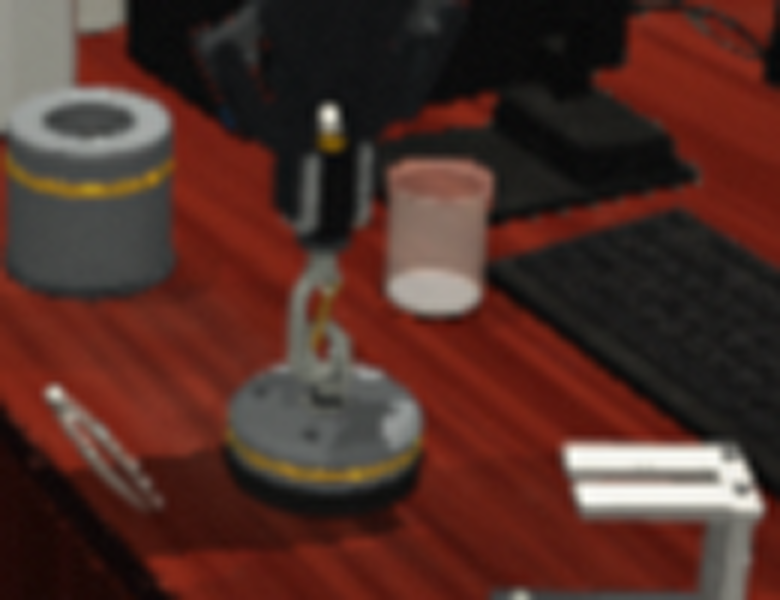

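The picture shows the hook's nose inside the eye (about (335,350) in the crop) and the brass gate tilting inward. The push force is about 1.6 N and the lid lies flat. I'll push the last few millimetres, then draw the hook up.

Run:
```python
from h import *
L=np.array([.4538,-.0115]); psi=np.radians(2.6); ex=np.array([np.cos(psi),np.sin(psi)]); ey=np.array([-ex[1],ex[0]])
at=lambda d,z:[*(L+d*ex),z]
zc=.1449; f0=np.array(robot.current_contact_force())
def rep(h):
    robot.pause(.15); p=np.array(robot.current_tool_pos()); f=np.array(robot.current_contact_force())-f0
    d=(p[:2]-L)@ex; print(h,d*1e3,(p[:2]-L)@ey*1e3,p[2],f,robot.current_time_s()); return d,f
for d in(-.0048,-.0038,-.003):
    h=robot.line_to(at(d,zc),velocity=.005,f_stop=2.2); dd,f=rep(h)
    if h or f[0]<-1.6: break
s=vision.grab_frame("side"); cv2.imwrite("pics/g.png",cv2.resize(s[230:280,310:375,::-1],(780,600),interpolation=cv2.INTER_CUBIC))
```

```text
False -4.77115582705522 0.019889838437147117 0.14492853310153528 [0.2599 0.4277 0.3691] 24.575
False -3.832397389645627 0.012907959455365967 0.14487456259634124 [-0.4829  1.0895 -0.7086] 25.075
False -3.023313119168275 -0.011449689110966024 0.14488673843594727 [-0.0335 -0.26   -0.2501] 25.5333
```

View pics/g.png

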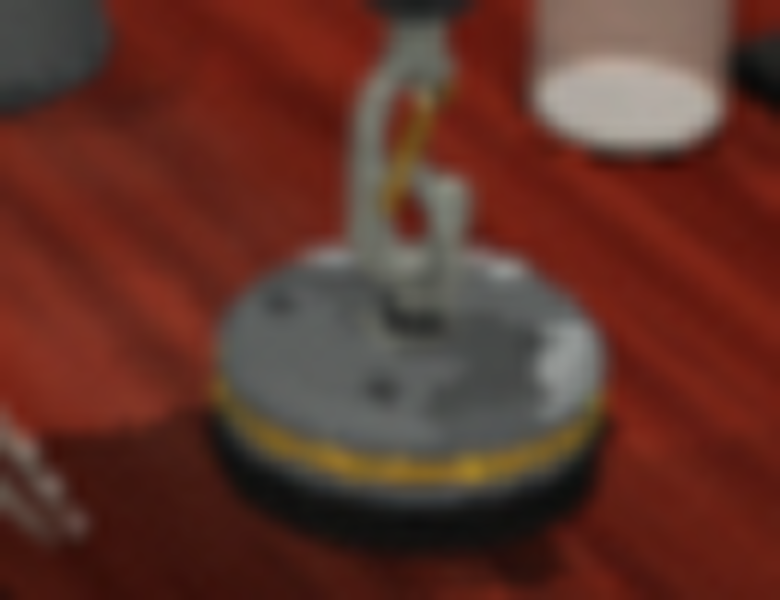

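The gate is swung in about 0.35 rad (from (428,95) to (388,210)), the bar is past the nose and the lid is flat. Next I draw the hook up slowly.

Run:
```python
from h import *
L=np.array([.4538,-.0115]); psi=np.radians(2.6); ex=np.array([np.cos(psi),np.sin(psi)])
P=L-.003*ex
h=robot.line_to([*P,.1600],velocity=.012,f_stop=6); robot.pause(.1); print(h,robot.current_tool_pos(),robot.current_contact_force())
h=robot.line_to([*P,.1670],velocity=.01); robot.pause(.2); print(h,robot.current_tool_pos(),robot.current_contact_force())
robot.line_to([*P,.2000],velocity=.03); robot.pause(.4)
print(robot.current_tool_pos(),robot.current_contact_force(),robot.current_finger_gap(),robot.current_time_s())
s=vision.grab_frame("side"); cv2.imwrite("pics/i.png",cv2.resize(s[200:290,290:407,::-1],(780,600),interpolation=cv2.INTER_CUBIC))
```

```text
False [ 0.4508 -0.0116  0.1599] [-0.421  -1.1021 -1.2343]
False [ 0.4508 -0.0116  0.167 ] [ -0.0479  -0.4395 -10.0556]
[ 0.4508 -0.0117  0.2   ] [ 0.5858 -0.7836 -9.6328] 0.22585605276998777 29.7917
```

View pics/i.png

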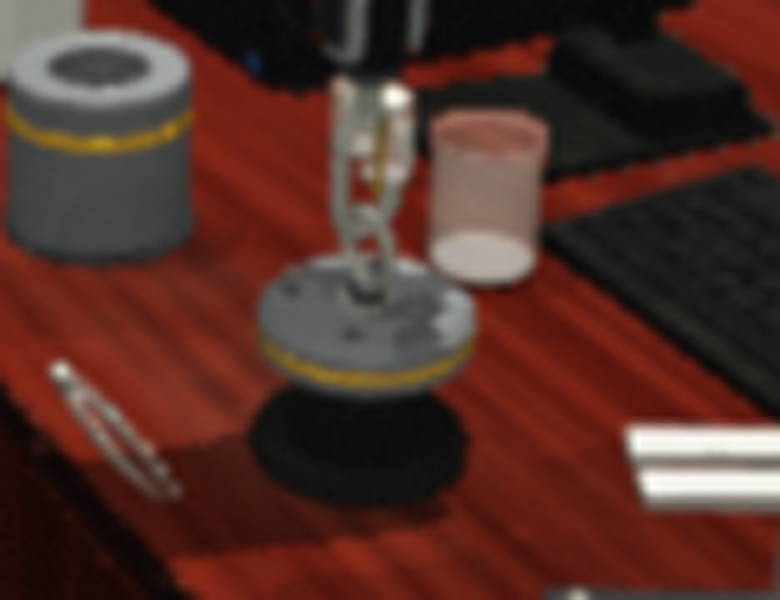

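The lid hangs from the hook with the gate shut (brass rod upright at (382,150)), clear of the rest ring. Now I carry it to the pot.

Run:
```python
from h import *
p=robot.current_tool_pos(); Q=[.4480,.2305]
robot.line_to([p[0],p[1],.285],velocity=.08)
robot.line_to([*Q,.285],velocity=.08); robot.pause(.8)
robot.line_to([*Q,.256],velocity=.05); robot.pause(.3)
print(robot.current_tool_pos(),robot.current_contact_force(),robot.current_time_s(),robot.current_joint_positions())
s=vision.grab_frame("side"); t=vision.grab_frame("top")
A=np.hstack([cv2.resize(s[170:250,265:345,::-1],(400,400),interpolation=cv2.INTER_CUBIC),cv2.resize(t[190:235,298:343,::-1],(400,400),interpolation=cv2.INTER_CUBIC)])
cv2.imwrite("pics/j.png",A)
```

```text
[0.4482 0.2306 0.2563] [  0.0623  -0.2072 -10.1789] 36.0667 [-63.8842  14.8249  43.4582  93.6621 -10.5941  76.1207 -16.1394]
```

View pics/j.png

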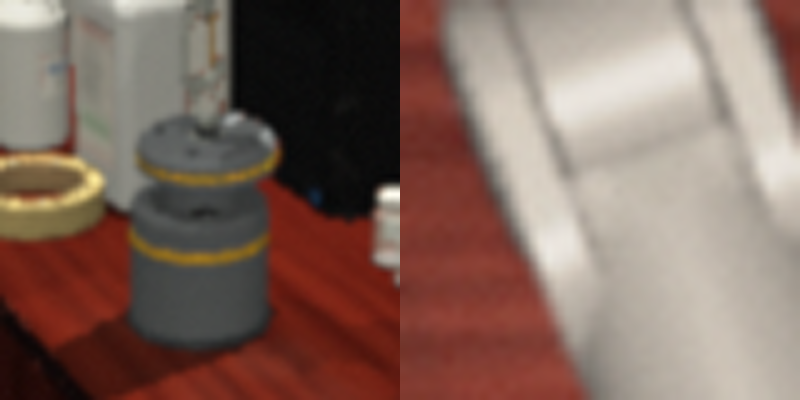

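Run:
```python
from h import *
s=avg("side",4); o=np.load("s.npy")
def band(im,r0,r1,c0,c1):
    c=im[r0:r1,c0:c1]; m=np.clip(((c[...,0]+c[...,1])/2-c[...,2])/np.maximum(c.sum(2),40)*3,0,1)*(c[...,1]>.55*c[...,0])
    col=m.sum(0); k=np.where(col>.35*np.percentile(col,80))[0]
    f=lambda a,b:None
    h=.5*np.percentile(col,60); i=np.where(col>h)[0]; l,r=i[0],i[-1]
    L=l-(col[l]-h)/(col[l]-col[l-1]+1e-9); R=r+(col[r]-h)/(col[r]-col[r+1]+1e-9)
    return c0+L,c0+R,(L+R)/2+c0
print("pot now",band(s,212,226,286,324)); print("pot old",band(o,212,226,286,324))
print("lid now",band(s,196,209,286,327)); print("lid old",band(o,262,275,318,366))
for nm,P in(("pot",(.448,.2305,.063)),("lidnow",(.448,.2305,.115)),("lid",(.4538,-.0115,.020))):
    q=proj("side",disc(*P,.0452)); print(nm,q[:,0].min(),q[:,0].max(),(q[:,0].min()+q[:,0].max())/2)
for d in((.005,0,0),(0,.005,0)): print(proj("side",np.array([.448,.2305,.06])+d)-proj("side",[.448,.2305,.06]))
```

```text
pot now (np.float64(290.2028618511955), np.float64(318.7928059899559), np.float64(304.4978339205757))
pot old (np.float64(290.2004644978202), np.float64(318.7879141530354), np.float64(304.4941893254278))
lid now (np.float64(285.59795604443923), np.float64(321.59292626817705), np.float64(303.59544115630814))
lid old (np.float64(327.3913444106829), np.float64(359.8000191182122), np.float64(343.59568176444753))
pot 291.2715555923642 319.144860601026 305.2082080966951
lidnow 291.08570683938683 319.3810195425945 305.23336319099064
lid 327.9599799211187 360.4372637924278 344.19862185677323
[[ 1.3896 -0.2656]]
[[-0.6563 -0.5628]]
```

Run:
```python
from h import *
s=avg("side",4); o=np.load("s.npy")
def band(im,r0,r1,c0,c1):
    c=im[r0:r1,c0:c1]; S=c.sum(2)+1; m=np.clip((np.minimum(c[...,0],c[...,1]/.75)-c[...,2])/S-.12,0,1)*(c[...,1]>.6*c[...,0])*S
    w=m.sum(0); yy=np.arange(r0,r1)[:,None]; k=np.where(w>.3*np.median(w[w>0]))[0]
    return c0+k,(m*yy).sum(0)[k]/w[k]
for nm,b in(("pot",band(o,213,226,286,324)),("lid old",band(o,262,275,322,366)),("lid now",band(s,196,209,288,326))):
    print(nm,b[0][0],b[0][-1],np.round(b[1],1))
def model(u,x,y,z,tx=0,ty=0,R=.0452):
    d=disc(0,0,0,R,360); d[:,2]=tx*d[:,0]+ty*d[:,1]; q=proj("side",d+[x,y,z])
    i0,i1=q[:,0].argmin(),q[:,0].argmax(); fr=q[q[:,1]>np.interp(q[:,0],[q[i0,0],q[i1,0]],[q[i0,1],q[i1,1]])-.01]
    fr=fr[fr[:,0].argsort()]; return np.interp(u,fr[:,0],fr[:,1],left=fr[0,1],right=fr[-1,1])
for nm,a,x0 in(("pot",(o,213,226,286,324),(.448,.2305,.063)),("lid old",(o,262,275,322,366),(.4538,-.0115,.02)),("lid now",(s,196,209,288,326),(.448,.2305,.115))):
    u,v=band(*a); u,v=u[2:-2],v[2:-2]
    # free: shift along image-right horizontal dir (e), z
    e=np.array([.893,-.45,0])
    for tilt in(0,1):
        f=lambda p:model(u,*(np.array(x0)+p[0]*e+[0,0,p[1]]),*(p[2]*e[:2]/.999 if tilt else (0,0)))-v
        r=least_squares(f,[0,0]+[0]*tilt,loss="soft_l1",f_scale=.3,x_scale=[.01,.01]+[.05]*tilt,diff_step=1e-3); print(nm,r.x,np.sqrt((r.fun**2).mean()))
```

```text
pot 291 318 [217.1 218.1 218.8 219.4 220.  220.3 220.4 220.6 220.9 221.  221.3 221.3
 221.3 221.2 221.2 221.2 221.3 221.2 221.  220.9 220.7 220.4 220.1 219.7
 219.2 218.9 218.  216.6]
lid old 328 359 [262.8 263.9 264.6 265.6 266.1 266.5 266.7 267.3 267.5 267.8 268.2 268.4
 268.5 268.6 268.7 268.8 268.8 268.8 268.8 268.7 268.6 268.6 268.5 268.4
 268.2 267.7 267.5 267.2 266.5 266.2 265.6 264.5]
lid now 293 320 [202.5 203.4 203.6 204.3 204.6 204.7 205.1 205.3 205.4 205.5 205.5 205.5
 205.6 205.5 205.5 205.5 205.4 205.4 205.3 205.  204.7 204.5 204.2 203.9
 203.5 202.8 202.3 201.2]
pot [-0.0027 -0.0029] 0.06971574164639159
pot [-0.0018 -0.0029  0.013 ] 0.06840556184358276
lid old [-0.0016 -0.0009] 0.11859169163776008
lid old [-0.0015 -0.0009  0.0013] 0.11853739844983625
lid now [ 0.0007 -0.0013] 0.07674816252780267
lid now [ 0.0022 -0.0013  0.0193] 0.07403646788281093
```

Run:
```python
from h import *
def pr(n,t,m): print(n,"pred",np.round(proj("side",t)[0],1),"meas",m)
pr("e cap",(.4754,-.1933,.2245),"397.2 216.4")
pr("e bowl",(.4754,-.1933,.120),"393.4 252")
pr("stand cap",(.4758,-.1935,.1376),"393.86 249.8")
pr("i bowl",(.4508,-.0117,.1155),"345.7")
pr("i lid",(.4508,-.0117,.061),"345.1")
pr("j bowl",(.4482,.2306,.172),"306.6")
pr("j lid",(.4482,.2306,.115),"306.5")
print(robot.current_eef_rot(),robot.current_tool_pos(),robot.current_torque(),robot.current_time_s())
s=vision.grab_frame("side")
cv2.imwrite("pics/k.png",cv2.resize(s[155:225,270:350,::-1],(686,600),interpolation=cv2.INTER_CUBIC))
```

```text
e cap pred [397.  215.6] meas 397.2 216.4
e bowl pred [393.1 256.4] meas 393.4 252
stand cap pred [394.  249.8] meas 393.86 249.8
i bowl pred [344.6 229.5] meas 345.7
i lid pred [343.8 247.3] meas 345.1
j bowl pred [305.3 182.9] meas 306.6
j lid pred [305.3 199.8] meas 306.5
[-179.5219    0.0195   92.6075] [0.448  0.2305 0.256 ] [-0.0124  0.0221  0.0185] 36.5667
```

View pics/k.png

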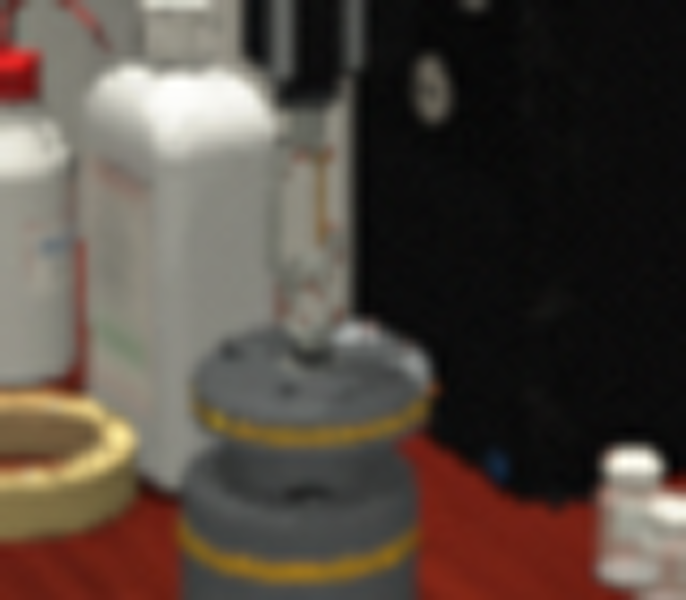

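The lid (band centre at column 313 in the crop) sits about 1.7 px right of the pot (centre at 299), roughly 6 mm too far in +x. I'll shift it and re-measure.

```bash
cat >> h.py <<'E'
def edges(im,r0,r1,c0,c1):
    c=im[r0:r1,c0:c1]; S=c.sum(2)+1; m=np.clip((np.minimum(c[...,0],c[...,1]/.75)-c[...,2])/S-.12,0,1)*(c[...,1]>.6*c[...,0])
    w=m.sum(0); h=.4*np.median(w[w>.05]); i=np.where(w>h)[0]; l,r=i[0],i[-1]
    a=l-(w[l]-h)/(w[l]-w[l-1]+1e-9); b=r+(w[r]-h)/(w[r]-w[r+1]+1e-9); return np.array([c0+a,c0+b,c0+(a+b)/2])
E
python3 - <<'E'
from h import *
s=avg("side",2); print(edges(s,196,209,288,326),edges(s,213,226,286,324))
Q=[.4420,.2312]; robot.line_to([*Q,.256],velocity=.02); robot.pause(.5)
s=avg("side",2); print(edges(s,196,209,288,326),edges(s,213,226,286,324))
print(robot.current_tool_pos(),robot.current_contact_force(),robot.current_time_s())
E
```

```text
[293.0179 320.9888 307.0034] [290.244  317.7606 304.0023]
[290.5899 318.9001 304.745 ] [290.2463 318.3464 304.2964]
[0.442  0.2312 0.256 ] [-0.1677 -0.1143 -9.6674] 37.7667
```

Run:
```python
from h import *
Q=[.4412,.2314]
robot.line_to([*Q,.254],velocity=.01); robot.pause(.2)
h=robot.line_to([*Q,.226],velocity=.010,f_stop=3.0); robot.pause(.2)
print(h,robot.current_tool_pos(),robot.current_contact_force(),robot.current_time_s())
s=avg("side",2); print(edges(s,198,213,286,326),edges(s,215,226,286,324))
```

```text
True [0.4394 0.2306 0.2299] [ 0.2839  0.067  -1.8095] 40.4417
[290.5483 317.734  304.1412] [290.2576 318.3586 304.3081]
```

Run:
```python
from h import *
s=avg("side",2)
c=s[198:226,296:313]; S=c.sum(2)+1; m=np.clip((np.minimum(c[...,0],c[...,1]/.75)-c[...,2])/S-.12,0,1).sum(1)
y=np.arange(198,226); k=np.argmin(m[8:20])+8
print("rows",(m*y)[:k].sum()/m[:k].sum(),(m*y)[k:].sum()/m[k:].sum())
for P in((.4455,.2308,.0901),(.4455,.2308,.0601)): print(np.sort(proj("side",disc(*P,.0452))[:,1])[-1])
p=robot.current_tool_pos()
h=robot.line_to([p[0],p[1],.217],velocity=.012,f_stop=2.0); robot.pause(.2)
print(h,robot.current_tool_pos(),robot.current_contact_force(),robot.current_time_s())
s=avg("side",2); print(edges(s,198,213,286,326),edges(s,215,226,286,324))
```

```text
rows 198.11181180482316 217.8269509189149
212.6803929676552
221.441440501055
True [0.4393 0.2307 0.2292] [ 0.0392 -0.3284  4.0462] 41.1167
[290.549  317.7263 304.1377] [290.2549 318.3541 304.3045]
```

Run:
```python
from h import *
s=avg("side",2)
c=s[203:228,292:318]; S=c.sum(2)+1; m=np.clip((np.minimum(c[...,0],c[...,1]/.75)-c[...,2])/S-.12,0,1); y=np.arange(203,228)[:,None]
print(np.round(m.sum(1),2))
for u0 in(2,8,12,16,23):
    w=m[:,u0-1:u0+2]; a=w[:13]; b=w[13:]; print(u0+292,(a*y[:13]).sum()/a.sum(),(b*y[13:]).sum()/b.sum())
p=robot.current_tool_pos()
robot.line_to([p[0],p[1],.2305],velocity=.012)
robot.line_to([p[0]+.0025,p[1],.2305],velocity=.012); f0=robot.current_contact_force()
h=robot.line_to([p[0]+.0025,p[1],.217],velocity=.012,f_stop=2.0); robot.pause(.2)
print(h,f0,robot.current_tool_pos(),robot.current_contact_force(),robot.current_time_s())
```

```text
[0.   0.   0.   0.   0.   0.09 0.37 0.8  1.6  3.25 1.56 0.   0.   0.
 0.29 0.94 1.76 3.53 4.8  2.22 0.   0.   0.   0.   0.  ]
294 211.1544435630219 219.411516463252
300 212.4096372347125 221.09346147567723
304 212.50391221967615 221.29903980392137
308 212.34466494705129 221.1752917115322
315 210.12027699005728 219.3205205367841
True [-0.1028 -0.1823 -2.0159] [0.4426 0.2305 0.2255] [ 2.5422  1.4632 -1.2382] 42.7417
```

```bash
cat >> h.py <<'E'
def chk():
    s=avg("side",2)
    c=s[203:228,292:318]; S=c.sum(2)+1; m=np.clip((np.minimum(c[...,0],c[...,1]/.75)-c[...,2])/S-.12,0,1); y=np.arange(203,228)[:,None]
    for u0 in(2,4,8,12,16,20,22,23):
        w=m[:,u0-1:u0+2]; a=w[:13]; b=w[13:]; A,B=(a*y[:13]).sum()/a.sum(),(b*y[13:]).sum()/b.sum(); print(u0+292,round(A,2),round(B,2),round(B-A,2))
    print(edges(s,205,215,286,326),edges(s,215,226,286,324),robot.current_tool_pos(),robot.current_contact_force(),robot.current_time_s())
    return s
E
python3 - <<'E'
from h import *
chk()
for P in((.4455,.2308,.0901),(.4455,.2308,.0601)):
    q=proj("side",disc(*P,.0452,720)); f=q[q[:,1]>np.median(q[:,1])]; f=f[f[:,0].argsort()]
    print(np.round(np.interp(np.array([2,4,8,12,16,20,22,23])+292.6,f[:,0],f[:,1]),2))
E
```

```text
294 211.16 219.43 8.27
296 211.65 220.24 8.59
300 212.42 221.1 8.68
304 212.51 221.29 8.79
308 212.35 221.18 8.83
312 211.43 220.44 9.02
314 210.74 219.72 8.98
315 210.12 219.31 9.19
[290.6001 317.6739 304.137 ] [290.2553 318.3529 304.3041] [0.4426 0.2305 0.2256] [ 2.4754  0.9253 -1.23  ] 42.8417
[211.11 211.74 212.47 212.68 212.44 211.69 211.02 210.58]
[219.78 220.45 221.22 221.44 221.19 220.38 219.67 219.19]
```

Run:
```python
from h import *
for o in(.3,.45,.6,.8,1.0): fingers.gripper_to(o); robot.pause(.15)
p=robot.current_tool_pos(); print(robot.current_time_s())
robot.line_to([p[0],p[1],.32],velocity=.06)
robot.pause(.8); s=chk()
cv2.imwrite("pics/z.png",s[:,:,::-1])
# whereabouts of the lifter cap (yellow) and black grip near the pot
c=s[150:215,265:345]; m=(c[...,0]>120)&(c[...,1]>100)&(c[...,2]<60); print(np.argwhere(m)[:40].tolist() and (np.argwhere(m).mean(0)+[150,265]),m.sum())
for r in recognise("lifter","side")[:2]+recognise("lifter_grip","side")[:2]: print(r)
```

```text
45.0167
294 211.02 219.42 8.39
296 211.58 220.24 8.66
300 212.35 221.09 8.73
304 212.45 221.29 8.84
308 212.27 221.18 8.91
312 211.26 220.45 9.19
314 210.58 219.73 9.15
315 210.21 219.32 9.1
[285.8711 317.7071 301.7891] [290.2594 318.3628 304.3111] [0.4418 0.2303 0.32  ] [ 0.3148  0.3597 -0.4391] 47.6417
[211.4 304.8] 5
{'rect': [294.8, 202.6, 17.1, 12.0], 'p': 0.63}
{'rect': [349.0, 219.0, 5.0, 18.0], 'p': 0.56}
{'rect': [294.6, 203.3, 17.7, 17.7], 'p': 0.53}[ WARN:0@9.719] global loadsave.cpp:1063 imwrite_ Unsupported depth image for selected encoder is fallbacked to CV_8U.
```

Run:
```python
from h import *
from scipy.optimize import minimize
robot.move_to([.30,-.30,.35],[180,0,60]); robot.pause(.2)
t=avg("top",2); W=(306,194,32,34); I=alpha(t)[194:228,306:338]; O=alpha(np.load("t.npy"))[194:228,306:338]
def go(I,hull,m,x0=(.446,.230)):
    f=lambda p:(m*(ras("top",[hull(p)],W)-I)**2).mean()
    x0=np.array(x0); return minimize(f,x0,method="Nelder-Mead",options=dict(initial_simplex=[x0,x0+[.004,0],x0+[0,.004]],xatol=1e-5,fatol=1e-6))
pot=lambda p:np.vstack([disc(*p,0,.048),disc(*p,.085,.045)])
lid=lambda p:np.vstack([disc(.4482,.2297,0,.048),disc(*p,.085,.045),disc(*p,.104,.045)])
m=np.ones_like(I)
# mask: ignore lower part where the fallen lifter may stick out (-x = image down)
m2=m.copy(); m2[20:]=0
for r in(go(O,pot,m),go(O,pot,m2),go(I,lid,m),go(I,lid,m2)): print(r.x,r.fun)
print(robot.current_time_s(),[ (np.round(d["rect"],1).tolist(),round(d["p"],2)) for l in("lid","lifter","vial_c","beaker") for d in recognise(l,"top")[:2]])
chk()
```

```text
[0.4484 0.2295] 0.009797820542435475
[0.4501 0.2294] 0.0043487331908866325
[0.4441 0.2387] 0.028781486797222977
[0.4481 0.2338] 0.012751759114286002
50.025 [([322.8, 211.9, 19.6, 25.0], 0.31), ([349.2, 173.6, 16.8, 18.6], 0.71), ([424.1, 197.8, 22.7, 23.5], 0.62)]
294 211.05 219.39 8.34
296 211.59 220.23 8.64
300 212.35 221.09 8.74
304 212.45 221.26 8.81
308 212.3 221.17 8.87
312 211.29 220.41 9.12
314 210.6 219.66 9.06
315 210.24 219.28 9.04
[285.8521 317.6782 301.7651] [290.2601 318.3532 304.3066] [ 0.3  -0.3   0.35] [0.1442 0.3835 0.3963] 50.325
```

Run:
```python
from h import *
t=avg("top",2); np.save("t2.npy",t); o=np.load("t.npy")
print("now grey"); print((t[196:228,306:338].mean(2)/10).astype(int)[::1,::1].tolist().__str__().replace("], [","\n"))
A,B=alpha(t),alpha(o)
def cross(v,h=.5):
    i=np.where(v>h)[0]; l,r=i[0],i[-1]; return l-(v[l]-h)/(v[l]-v[l-1]+1e-9), r+(v[r]-h)/(v[r]-v[r+1]+1e-9)
for r in(203,206,209,212): print(r,[np.round(np.array(cross(X[r,300:345]))+300,2) for X in(A,B)])
for c in(317,320,323,326): print("col",c,[np.round(np.array(cross(X[190:235,c]))+190,2) for X in(A,B)])
P=(.4482,.2297)
for n,z,r in(("rim",.085,.045),("lidtop",.103,.045)):
    q=proj("top",disc(*P,z,r)); print(n,q.min(0),q.max(0))
```

```text
now grey
[[6, 6, 6, 7, 7, 7, 7, 6, 6, 6, 6, 6, 6, 6, 7, 7, 6, 6, 6, 6, 6, 6, 6, 6, 6, 7, 6, 7, 7, 7, 7, 7
7, 7, 7, 7, 7, 7, 7, 7, 7, 7, 7, 7, 7, 7, 7, 7, 6, 7, 7, 6, 6, 6, 7, 7, 7, 7, 7, 7, 7, 7, 7, 7
7, 7, 7, 8, 8, 8, 8, 8, 8, 7, 7, 8, 7, 7, 7, 7, 7, 7, 7, 7, 7, 7, 7, 7, 7, 7, 7, 7, 7, 7, 8, 7
8, 8, 8, 8, 8, 8, 8, 8, 8, 8, 8, 8, 8, 8, 8, 8, 8, 8, 7, 7, 7, 7, 7, 7, 7, 7, 7, 7, 7, 7, 8, 8
8, 8, 8, 9, 8, 8, 8, 8, 8, 8, 9, 9, 9, 11, 12, 12, 12, 11, 9, 8, 7, 7, 7, 7, 7, 7, 7, 7, 7, 8, 8, 8
8, 8, 8, 8, 8, 8, 7, 7, 8, 10, 12, 13, 14, 15, 16, 16, 16, 15, 13, 12, 10, 8, 7, 6, 7, 7, 7, 7, 7, 7, 8, 8
7, 7, 7, 7, 7, 7, 7, 8, 11, 14, 16, 17, 18, 18, 19, 19, 19, 18, 18, 17, 14, 12, 9, 7, 7, 6, 7, 7, 7, 7, 7, 8
7, 7, 6, 6, 6, 6, 8, 11, 15, 17, 18, 20, 20, 20, 20, 20, 20, 20, 20, 19, 18, 16, 13, 10, 7, 6, 6, 6, 6, 7, 7, 8
6, 6, 6, 6, 6, 7, 10, 14, 17, 19, 20, 20, 20, 20, 20, 20, 20, 20, 20, 19, 18, 17, 16, 13, 9, 7, 6, 6, 6, 6, 7, 7
6, 6, 6, 6, 6, 9, 13, 16, 17, 18, 19, 20, 20, 20, 20, 20, 20, 20, 20, 18, 16, 18, 18, 16, 12, 9, 6, 6, 6, 6, 7, 7
6, 6, 6, 6, 7, 11, 15, 17, 17, 16, 17, 20, 20, 20, 20,
[... 2261 characters left out ...]
 8, 9, 8, 8, 8, 8, 8, 8, 8, 8, 8, 8, 8, 8, 8, 8, 8, 8, 8
7, 7, 7, 8, 8, 8, 8, 8, 8, 8, 8, 8, 8, 8, 8, 8, 8, 7, 8, 7, 7, 7, 7, 7, 7, 7, 7, 7, 7, 7, 7, 7]]
203 [array([312.13, 329.85]), array([312.66, 330.27])]
206 [array([310.19, 332.25]), array([310.6 , 332.38])]
209 [array([309.09, 333.3 ]), array([309.63, 333.29])]
212 [array([302.3 , 333.38]), array([309.37, 333.49])]
col 317 [array([200.17, 222.96]), array([200.11, 222.58])]
col 320 [array([199.33, 223.88]), array([199.34, 223.43])]
col 323 [array([199.47, 223.63]), array([199.4 , 223.43])]
col 326 [array([200.44, 222.98]), array([200.13, 222.5 ])]
rim [310.183  199.5492] [332.7077 222.0491]
lidtop [310.0848 199.1923] [332.8823 221.9637]
```

```bash
python3 -c "
from station import workorder
print(workorder.close_job())"
```

```text
the job is handed in; nothing more can be done
None
```

I handed the job in with the lid home on the pot (within about 1 mm of centre in the top picture), the lifter released and left through the eye, and the arm clear. The gate last showed shut while the lid was hanging; I did not check it again after the lifter tipped over on release, and no verdict came back.

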